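# Slide a drum-handle block to the drill-jig stop and swing the bush arm over

## Robot

A 7-joint arm with a two-finger parallel gripper is mounted at the origin on the work surface. World frame = base frame: x ahead of the robot, y to its left, z up, the work surface at z = 0. Lengths are in mm, angles in rad, forces in N, time in s.
With the tool pointing down it reaches from about 350 to 900 mm from the base axis. Payload 7.2 kg.
Tool frame: the origin (TCP) lies midway between the tips of the shut fingers; the grasp point (between the pads) lies 19 mm behind it; z points along the fingers, x is the direction in which the jaws open and shut, and the axes are right-handed (so a half turn about z gives the same grasp; the last joint's range is limited). The gripper opens to 85 mm and grips with 20 to 120 N. Pads are 22 mm wide; open, the fingers measure 114 mm over their backs; the gripper's body (76 mm by 85 mm) begins 54 mm behind the grasp point. The pads swing forward as they close: fully open they stand 13 mm farther back than shut.
Start: joints at [1.22, 0.411, -0.013, 1.596, 0.006, 1.134, -0.082], TCP at [174.391, -600.18, 231.297] pointing down, gripper open.
Joint ranges: [-2.95, 2.95], [-0.29, 1.99], [-1.47, 1.44], [0.14, 2.54], [-1.03, 4.17], [0.13, 1.85], [-2.86, 2.86]. Speed limits (rad/s): [2.39, 2.39, 3.01, 3.01, 3.14, 3.14, 3.14].

## Interface

Orientations are given as a unit quaternion [x, y, z, w].
In Python, from plant import env gives the robot as it stands.
- The arm moves only by the shell command python3 -m jog 'ROWS'. ROWS is JSON, a list that holds one entry, the list of rows, each a list of 7 numbers: the gripper's target within -1 to 1 (fully open at 1, half-way at 0, shut at -1), then the shift along the world's x, y, z in units of 25 mm (1.0 is 25 mm), then the turn, a rotation vector about the world's x, y, z in units of 6 degrees (1.0 is 6 degrees). A call has 1 to 10 rows; each row shifts and turns the commanded pose from where the row before left it; what a row does not reach is not made up. A row lasts 1/10 s, in which the tool goes at most 50 mm and 8.59 degrees, less where a joint would pass 70% of its speed; a pose out of reach is approached as far as the arm can. A call is refused whole if a number of a shift passes 1 or a number of a turn 1, either way. A call with a gripper value outside its range is refused whole. The fingers move at their own pace and stop on an object; the grip force is fixed at half the most. Time passes only in rows, so rows that do not move let the fingers close. It gives the time, the measured TCP pose, the force and the opening at its end, in the units of the state.
- env.get_state(): the state, without advancing time (a new reading comes with each control period).
- env.get_image(name): name is "side" or "top" or "wrist"; returns a dict with "frame" (384x512x3 uint8, blue, green, red), "range_z" (384x512 float32, mm along the optical axis (not along the pixel's ray), 0 where there is no reading), "fovy" (degrees; the focal length in pixels is half the picture's height over the tangent of half this angle, whatever the lens; pixels are square), "cx", "cy" (the principal point, pixels), "T" (4x4, takes a point from camera to world coordinates). Camera axes: x right, y down, z forward; pixel columns grow to the right and rows downward; lengths in mm; the calibration is good to about 2 mm. A picture is of the moment at which its call begins.
- env.finish_job(): hands the job in, once; it reports no verdict.
The state is a dict: "time": time; "joints": joint angles; "dq": joint speeds; "joint_torque": joint torques, N m; "ee_pos": TCP position; "ee_rot": TCP orientation; "wrist_force": force on the tool from outside, world axes, zero at the start; "wrist_torque": the same for the moment, N m; "gripper_width": finger opening in mm.
Only numpy, scipy, OpenCV 4.12 (cv2) and the standard library are available. Lean on these libraries where they do the work, as an engineer would, in place of code of your own. Each camera call takes 0.05 s, during which the arm holds its last target.

## Task

Set up the drilling jig for the next hole. With a fingertip, and without gripping or lifting anything, push the loose wooden block on the jig's plate over against the aluminium fence about where it lies, then slide it along the fence, keeping it on the fence, into the corner until it sits snug against both the fence and the dark wooden end stop. Then push the yellow bush arm round over the block until it is fully home against its stop screw, and leave the other things on the bench alone.

Things in the scene. Friction and masses are not known exactly. Their poses are not given: they have to be found in the camera images.
- jig: drilling jig screwed to the bench. Plywood plate 18 mm thick, from x = -125 to +105 mm and y = -225 to +195 mm; origin on the bench under it. Along its far (+x) side a fence parallel to y; at the -y end of the fence an end stop; beyond the stop a swinging bush arm. Nothing else is fixed on the plate; the corner is open from above, from -x and from +y
- jig_corner (a point): the corner where the fence face, the end-stop face and the plate surface meet (jig x = 60, y = -120, z = 18 mm); axes as the jig's: +y runs along the fence away from the stop, -x away from the fence
- fence_mid (a point): point on the fence's working face (it looks to the jig's -x) at plate level, 140 mm along +y from jig_corner. The fence is a straight waxed aluminium angle (the smooth block slides easily on it), face from y = -140 to +170 mm in the jig's frame, 24 mm tall above the plate, 6 mm thick, with a low foot behind it
- stop_top (a point): centre of the top of the dark walnut end stop, 22 mm above the plate. It is 50 mm long in the jig's x (out from the fence) and 20 mm thick in y; its working face looks to the jig's +y
- pivot_axis (a point): the bush arm's upright pivot axis at plate level: 21 mm to -x and 53 mm to -y of jig_corner. Its bolt reaches 53 mm above the plate. Behind the fence by the stop a steel lug, 46 mm tall above the plate, carries the screw that stops the arm; it lies 8 to 30 mm to +x and 9 to 31 mm to -y of jig_corner
- block: the block to be drilled: reddish-brown hardwood, 42 (own x) x 64 (own y) x 20 mm (z), 30 to 65 g, pencil cross on top. It lies loose and flat on the plate, within 0.5 rad of the fence's direction, 10 cm or more short of the stop. Origin under its centre. Home: a 64 mm side touching the fence and a 42 mm end touching the stop, whichever way round
- block_center (a point): centre of the block, 10 mm above its underside. When home it lies at x = -21, y = +32, z = +10 mm from jig_corner in the jig's axes
- bush_arm (a joint): angle of the bush arm about its pivot, rad: 0 = home at its hard stop, pointing along the jig's +y over the corner; it starts at 1.5 to 1.9, pointing roughly to -x, clear of the block's way. Positive is counter-clockwise from above. Slight friction (under 2 N at the bush); it stays where it is left
- bush (a point): centre of the steel drill bush in the bush arm, 85 mm from the pivot axis, 35 mm above the plate. The arm is a yellow bar 24 mm wide, 102 mm long from the pivot to its round end; underside 26 mm, top 44 mm above the plate (so 6 mm over the block). The bush sticks out 2 mm below and 4 mm above
- wax_tin: round steel tin with a blue lid, 52 mm across, 22 mm tall, lying loose on the near side of the jig's plate, to be left alone; origin under its centre
- drill: grey cordless drill standing on its battery, 204 mm tall; leave alone; origin under the battery's centre
- mallet: wooden mallet lying down, 345 mm long, head 85 mm tall; leave alone; origin on the bench under the handle's inner third, head towards its own +x
- brush: bench brush, 220 mm long, lying along its own x; leave alone; origin under its middle
- glue: white glue bottle, 60 mm across, 170 mm tall; leave alone; origin under its centre
- tack_jar: glass jar with dark cap, 72 mm across, 85 mm tall; leave alone; origin under its centre
- spare_a: block already drilled (dark hole on top), same size as the one on the jig, on the bench beside the jig; leave alone; origin under its centre
- spare_b: another drilled block on the bench; leave alone; origin under its centre
Not all that is in view belongs to the job. What is shaped like the block but pink or red is not meant.

How it is judged (in metres and radians):
On the way, in this order (a step that is already met when the one before it is completed fails the run):
1. the block is pushed flat against the fence (gap at its middle under 3.5 mm, within 0.07 rad) while still well short of the stop (its near end more than 68 mm from it) (x of block_center in the frame of jig_corner above -0.0245 m and angle between the y axis of block and the y axis of jig, either way round below 0.07 rad and z of block_center in the frame of jig_corner between 0.006 and 0.014 m and y of block_center in the frame of jig_corner above 0.1 m), for 0.1 s.
2. the block sits in the corner, within 3 mm of fence and stop and square to them, with the bush arm still swung out (x of block_center in the frame of jig_corner between -0.024 and -0.018 m and y of block_center in the frame of jig_corner between 0.029 and 0.035 m and angle between the y axis of block and the y axis of jig, either way round below 0.06 rad and z of block_center in the frame of jig_corner between 0.007 and 0.013 m and value of joint bush_arm above 0.9 rad), for 0.3 s.
At the end, for the whole second after the job is handed in: the block lies flat in the corner, within 3 mm of the fence and 3 mm of the end stop, square to them within 0.06 rad, at rest, and the bush arm is home (within 0.05 rad of its stop) (x of block_center in the frame of jig_corner between -0.024 and -0.018 m and y of block_center in the frame of jig_corner between 0.029 and 0.035 m and angle between the y axis of block and the y axis of jig, either way round below 0.06 rad and z of block_center in the frame of jig_corner between 0.007 and 0.013 m and value of joint bush_arm below 0.05 rad and linear speed of block below 0.01 m/s); the robot touches nothing.
It fails at once if the block is lifted more than 8 mm off the jig's plate, or tipped over 0.3 rad (z of block_center in the frame of jig_corner above 0.018 m or angle between block's own z axis and vertical above 0.3 rad).
It fails at once if the block leaves the fence by more than 12 mm on the last stretch, when its end is within 55 mm of the stop (y of block_center in the frame of jig_corner below 0.087 m and x of block_center in the frame of jig_corner below -0.033 m).
It fails at once if the wax tin, drill, mallet, brush, glue bottle, jar or a spare block is shifted more than 25 mm (distance of any of wax_tin, drill, mallet, brush, glue, tack_jar, spare_a, spare_b from where it was at the start of the episode above 0.025 m).
It also fails if it takes over 51 s, if anything falls off the work surface, if the arm or the gripper's body presses on something with over 40 N, if the wrist force passes 120 N, or if a joint passes its speed limit or range.

## Working session

There is one attempt and no reset: what is moved stays moved. The work goes in short steps, Python scripts to look and compute and a shell command to move; the robot and the scene stay as the last step left them, time stands still between calls to the robot, and variables do not carry over. Pictures are saved under pics/ and viewed, and the job is handed in when it is done.

```bash
ls; mkdir -p pics; cat > h.py <<'E'
import numpy as np, cv2
from plant import env
def grab(n,tag):
    d=env.get_image(n); cv2.imwrite(f'pics/{tag}.png',d['frame']); np.savez(f'pics/{tag}.npz',**d); return d
def load(tag): return dict(np.load(f'pics/{tag}.npz'))
def f(d): return 192/np.tan(np.radians(float(d['fovy']))/2)
def ray(d,u,v,z):
    T=d['T']; r=T[:3,:3]@np.array([(u-d['cx'])/f(d),(v-d['cy'])/f(d),1.]); o=T[:3,3]
    return o+r*(z-o[2])/r[2]
def dep(d,u,v):
    z=d['range_z'][int(v),int(u)]; return (d['T']@np.array([(u-d['cx'])/f(d)*z,(v-d['cy'])/f(d)*z,z,1]))[:3]
def proj(d,p):
    q=np.linalg.inv(d['T'])@np.append(p,1.); return q[:2]/q[2]*f(d)+np.array([d['cx'],d['cy']])
E
python3 - <<'E'
from h import *
for n in('side','top','wrist'):
    d=grab(n,n+'0'); print(n,d['fovy'],d['cx'],d['cy'],d['T'].round(2).tolist())
print(env.get_state())
E
```

```text
pics
side 51.4350873481768 251.71085935389598 192.82594674080974 [[-1.0, -0.02, 0.07, 436.22], [-0.07, 0.5, -0.87, 1371.61], [-0.02, -0.87, -0.5, 817.42], [0.0, 0.0, 0.0, 1.0]]
top 50.79928513592128 260.35926017700086 196.11971073494996 [[-0.0, -0.98, 0.22, 270.66], [-1.0, 0.0, 0.01, 15.79], [-0.01, -0.22, -0.98, 1263.52], [0.0, 0.0, 0.0, 1.0]]
wrist 60.73054026039288 255.29997183165327 188.6876038854026 [[0.28, -0.92, -0.28, 243.79], [-0.96, -0.27, -0.08, -579.93], [-0.0, 0.29, -0.96, 373.69], [0.0, 0.0, 0.0, 1.0]]
{'time': 0.15, 'joints': array([ 1.21980079,  0.41171881, -0.01268967,  1.59685047,  0.00560341,
        1.13430529, -0.08219919]), 'dq': array([-0.00110303, -0.00231392, -0.00049222, -0.00386902, -0.00087606,
        0.00089288,  0.00048095]), 'joint_torque': array([ 8.94904697e-04, -6.01036263e+01,  6.82408791e-01, -2.99645823e+01,
        1.38764878e-02,  7.89356127e-03,  2.24203171e-05]), 'ee_pos': array([ 174.24828877, -599.82011295,  230.64526866]), 'ee_rot': array([ 7.99701803e-01, -6.00397067e-01, -5.26585560e-04, -3.33251788e-04]), 'wrist_force': array([ 0.55232833, -0.11527982,  0.81330474]), 'wrist_torque': array([0.01639317, 0.00311999, 0.0010174 ]), 'gripper_width': 85.5488144224587}
```

View pics/top0.png

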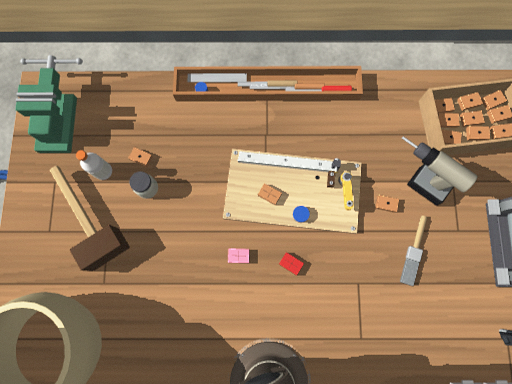

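View pics/side0.png

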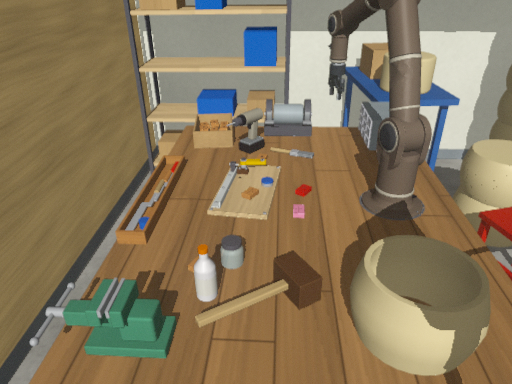

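The top view shows the jig: plate from about (222,150) to (362,232), fence along its top edge, and stop and yellow arm at the right, around (335,175) and (348,190). The block is at (270,194) and the blue tin at (302,214). I'll zoom in on it next.

```bash
python3 - <<'E'
from h import *
d=load('top0')
c=d['frame'][140:240,215:410]
cv2.imwrite('pics/z.png',cv2.resize(c,None,fx=4,fy=4,interpolation=cv2.INTER_CUBIC))
for p in [(270,194),(302,214),(290,210),(348,190),(280,160)]: print(p,dep(d,*p).round(1),d['frame'][p[1],p[0]])
E
```

```text
(270, 194) [552.4  -6.9  35.2] [ 95 140 200]
(302, 214) [ 488.1 -104.6   39.9] [206 108  58]
(290, 210) [505.5 -69.8  13.8] [163 216 238]
(348, 190) [ 558.1 -244.4   62.3] [ 91 216 246]
(280, 160) [667.9 -40.1  19.9] [238 242 240]
```

View pics/z.png

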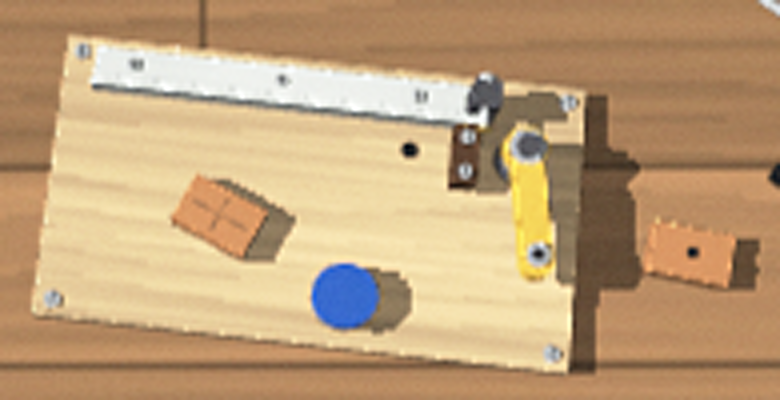

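```bash
cat > meas.py <<'E'
from h import *
def quad(d,mask,z,near=None):
    mask=cv2.morphologyEx(mask.astype(np.uint8),cv2.MORPH_OPEN,np.ones((2,2)))
    cs,_=cv2.findContours(mask,cv2.RETR_EXTERNAL,cv2.CHAIN_APPROX_NONE)
    c=max(cs,key=cv2.contourArea)
    return c
def block(d,jz=28+10):
    fr=d['frame'].astype(int); h=cv2.cvtColor(d['frame'],cv2.COLOR_BGR2HSV)
    return h
E
python3 - <<'E'
from h import *
d=load('top0'); fr=d['frame']
# plate corners
S=lambda x,y:(215+ (x+.5)/4-.5,140+(y+.5)/4-.5)
cs=[ray(d,*S(*p),18) for p in [(70,37),(585,95),(568,373),(33,315)]]
for c in cs: print(c.round(1))
L=lambda a,b:np.linalg.norm(cs[a]-cs[b])
print(L(0,1),L(3,2),L(0,3),L(1,2))
# jig fit: corners in jig frame (x,y)
J=np.array([[105,195],[105,-225],[-125,-225],[-125,195.]])
W=np.array([c[:2] for c in cs])
a=J-J.mean(0); b=W-W.mean(0)
th=np.arctan2((a[:,0]*b[:,1]-a[:,1]*b[:,0]).sum(),(a*b).sum())
R=np.array([[np.cos(th),-np.sin(th)],[np.sin(th),np.cos(th)]]); t=W.mean(0)-R@J.mean(0)
print('th',th,'t',t,'res',(W-(J@R.T+t)).round(1).tolist())
w=lambda x,y,z:np.append(R@[x,y]+t,z)
corner=w(60,-120,18);print('corner',corner)
# check with fence top edge & stop & pivot
im=cv2.resize(fr[130:245,215:410],None,fx=4,fy=4,interpolation=cv2.INTER_CUBIC)
def px(p):
    u=proj(d,p); return (int(round((u[0]-215+.5)*4-.5)),int(round((u[1]-130+.5)*4-.5)))
for a_,b_ in [((60,-140,42),(60,170,42)),((66,-140,42),(66,170,42)),((10,-120,40),(60,-120,40)),((10,-140,40),(10,-120,40)),((10,-140,40),(60,-140,40))]:
    cv2.line(im,px(w(*a_)),px(w(*b_)),(0,0,255),1)
cv2.circle(im,px(w(39,-173,71)),4,(255,0,0),1)
cv2.imwrite('pics/z2.png',im)
np.savez('jig.npz',R=R,t=t,th=th)
# block and tin
h=cv2.cvtColor(fr,cv2.COLOR_BGR2HSV)
print(h[194,270],h[190,262],h[210,250])
E
```

```text
[706.7 114.6  18. ]
[ 656.4 -299.5   18. ]
[ 432.4 -274.    18. ]
[478.7 140.2  18. ]
417.1812395431838 416.84438420583615 229.5269443200619 225.4337398161979
th -0.11528410002005916 t [580.2152877  -65.92838973] res [[-0.2, -1.1], [-2.2, 2.0], [2.3, 1.0], [0.2, -1.9]]
corner [ 626.01354752 -192.03358152   18.        ]
[ 13 134 200] [ 13 136 219] [ 21  78 238]
```

View pics/z2.png

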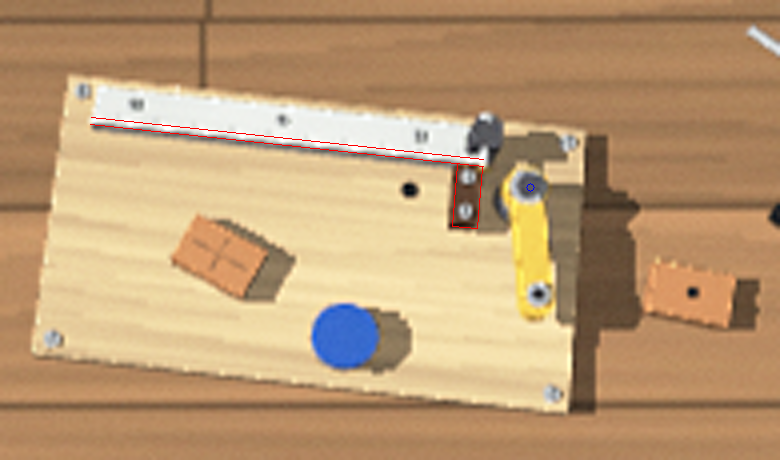

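The jig model drawn over the picture agrees with the fence, stop and pivot bolt to about 1–2 mm. Next I'll measure the block, tin and arm.

```bash
cat > meas.py <<'E'
from h import *
j=np.load('jig.npz'); R=j['R']; t=j['t']
def toj(p): return R.T@(np.asarray(p)[:2]-t)
def tow(x,y): return R@np.array([x,y])+t
def blk(d,zt=38.,draw=None):
    h=cv2.cvtColor(d['frame'],cv2.COLOR_BGR2HSV); H,S,V=cv2.split(h)
    m=((H>=7)&(H<=16)&(S>115)&(V>150)).astype(np.uint8)
    poly=np.array([proj(d,np.append(tow(x,y),30.)) for x,y in[(64,180),(64,-121),(-115,-121),(-115,180)]]).round().astype(int)
    k=np.zeros_like(m); cv2.fillPoly(k,[poly],1); m&=k
    cs,_=cv2.findContours(m,cv2.RETR_EXTERNAL,cv2.CHAIN_APPROX_NONE); c=max(cs,key=cv2.contourArea)
    hull=cv2.convexHull(c)
    P=np.array([toj(ray(d,*q,zt)) for q in c[:,0].astype(float)],np.float32)
    return c,cv2.minAreaRect(P)
E
python3 - <<'E'
from meas import *
d=load('top0'); c,r=blk(d); print(cv2.contourArea(c),'block jig',r, 'corner rel',np.array(r[0])-[60,-120]); print(cv2.boxPoints(r))
print('block world',tow(*r[0]))
h=cv2.cvtColor(d['frame'],cv2.COLOR_BGR2HSV); H,S,V=cv2.split(h)
def cen(m,x0,x1,y0,y1):
    k=np.zeros_like(m);k[y0:y1,x0:x1]=1;ys,xs=np.nonzero(m*k);return xs.mean(),ys.mean(),len(xs)
tm=((H>100)&(H<125)&(S>120)).astype(np.uint8); u=cen(tm,280,325,200,230);p=ray(d,u[0],u[1],40);print('tin',u,p,toj(p))
b=S.__class__
ub=(215+(538.5)/4,130+293/4); p=ray(d,*ub,57);print('bush',p,toj(p))
v=toj(p)-[39,-173];print(np.hypot(*v),np.arctan2(-v[0],v[1]))
E
```

```text
252.5 block jig ((-33.67622375488281, 57.75499725341797), (62.96554946899414, 44.54983139038086), 67.61202239990234) corner rel [-93.67622375 177.75499725]
[[-66.26324    37.12919  ]
 [-25.071302   20.161215 ]
 [ -1.0892105  78.380806 ]
 [-42.281143   95.34878  ]]
block world [553.40609607  -4.68302257]
tin (np.float64(300.6796116504854), np.float64(213.62135922330097), 206) [ 489.23436832 -100.60396371   40.        ] [-86.38830782 -44.91083828]
bush [ 517.87694574 -248.49339715   57.        ] [ -40.92429576 -188.52387868]
81.41795786297207 1.7626399066880474
```

```bash
python3 - <<'E'
from meas import *
print('app',tow(-93,56),'drill px',toj(ray(load('top0'),440,172,180)),ray(load('top0'),430,185,60),'push end',tow(60-42-15,56), 'jigx',R[:,0],'jigy',R[:,1])
E
python3 -m jog '[[[-1,0.53,1,0,0,0,0.47],[-1,0.53,1,0,0,0,0.47],[-1,0.53,1,0,0,0,0.47],[-1,0.53,1,0,0,0,0.47],[-1,0.53,1,0,0,0,0.47],[-1,0.53,1,0,0,0,0.47],[-1,0.53,1,0,0,0,0.47],[-1,0.53,1,0,0,0,0.47]]]'
```

```text
app [4.94274227e+02 3.97578749e-01] drill px [  47.57944783 -407.68220908] [ 573.68154036 -496.31747221   60.        ] push end [589.63699294 -10.64519635] jigx [ 0.99336214 -0.11502891] jigy [0.11502891 0.99336214]
time: 0.95
ee_pos: [280.8, -398.9, 231.2]
ee_rot: [0.902, -0.431, -0.0, -0.0]
wrist_force: [0.5, 1.2, -0.3]
gripper_width: 0.1
```

```bash
python3 -m jog '[[[-1,0.53,1,0,0,0,0.47],[-1,0.53,1,0,0,0,0.47],[-1,0.53,1,0,0,0,0.47],[-1,0.53,1,0,0,0,0.47],[-1,0.53,1,0,0,0,0.47],[-1,0.53,1,0,0,0,0.47],[-1,0.53,1,0,0,0,0.47],[-1,0.53,1,0,0,0,0.47]]]'
python3 -m jog '[[[-1,0.54,1,0,0,0,0.47],[-1,0.54,1,0,0,0,0.47],[-1,0.54,1,-0.5,0,0,0.47],[-1,0.54,1,-0.5,0,0,0.47],[-1,0.54,1,-1,0,0,0.47],[-1,0.54,1,-1,0,0,0.47],[-1,0.54,1,-1,0,0,0.47],[-1,0.54,1,-1,0,0,0.4],[-1,0,0,0,0,0,0]]]'
```

```text
time: 1.75
ee_pos: [386.9, -198.3, 231.3]
ee_rot: [0.969, -0.246, 0.0, 0.0]
wrist_force: [-0.6, -0.6, -0.9]
gripper_width: 0.2
time: 2.65
ee_pos: [493.7, 4.6, 103.6]
ee_rot: [0.999, -0.053, -0.002, -0.001]
wrist_force: [0.2, 0.4, 0.2]
gripper_width: 0.3
```

```bash
python3 - <<'E'
from meas import *
d=grab('wrist','w1'); 
g=env.get_image('top'); np.savez('pics/t1.npz',**g); cv2.imwrite('pics/t1.png',cv2.resize(g['frame'][130:245,200:410],None,fx=3.5,fy=3.5,interpolation=cv2.INTER_CUBIC))
E
```

```text
(no output)
```

View pics/w1.png

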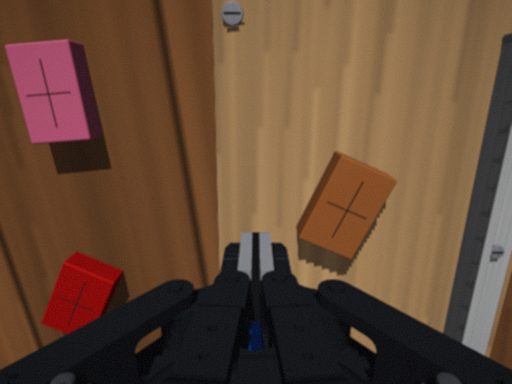

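View pics/t1.png

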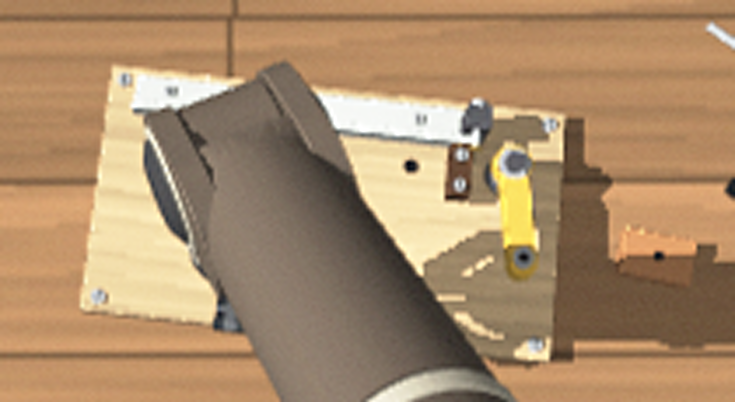

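The wrist view is clear: fingertips at (255,240), block top centred at (347,210), fence along the right edge. I'll cross-check the block and fence from it.

```bash
cat >> meas.py <<'E'
def wblk(d,zt=38.):
    h=cv2.cvtColor(d['frame'],cv2.COLOR_BGR2HSV); H,S,V=cv2.split(h)
    m=((H>=5)&(H<=15)&(S>150)&(V>140)).astype(np.uint8); m=cv2.morphologyEx(m,cv2.MORPH_CLOSE,np.ones((5,5)))
    cs,_=cv2.findContours(m,cv2.RETR_EXTERNAL,cv2.CHAIN_APPROX_NONE)
    for c in cs:
        if cv2.contourArea(c)<1500: continue
        P=np.array([toj(ray(d,*q,zt)) for q in c[:,0].astype(float)],np.float32); r=cv2.minAreaRect(P)
        print('blob',cv2.boundingRect(c),'jig c',np.round(r[0],1),'size',np.round(r[1],1),'ang',round(r[2],1))
E
python3 - <<'E'
from meas import *
d=load('w1'); wblk(d); h=cv2.cvtColor(d['frame'],cv2.COLOR_BGR2HSV)
print(h[200,350],h[170,320],h[250,320])
for v in (60,150,230,300):
    row=d['frame'][v,420:512].mean(1).astype(int); 
    k=np.where(np.abs(np.diff(row))>25)[0]+420
    print(v,k,[toj(ray(d,u,v,42)).round(1).tolist() for u in k])
for q in [(340,153),(395,183),(352,257),(299,233)]: print(toj(ray(d,*q,38)))
E
```

```text
[ 12 173 130] [ 17 119 156] [ 17 129  71]
60 [498] [[45.3, 151.1]]
150 [504 505] [[60.7, 98.4], [61.3, 98.4]]
230 [463 486 487] [[45.4, 43.7], [60.9, 43.8], [61.6, 43.8]]
300 [470 471] [[60.9, -11.2], [61.6, -11.2]]
[-41.08563806  94.70128802]
[-3.10168923 75.04199317]
[-26.38163879  20.33590905]
[-64.8050577   38.41057069]
```

```bash
python3 -m jog '[[[-1,0,-0.17,-1,0,0,-0.08],[-1,0,0,-1,0,0,0],[-1,0,0,-0.8,0,0,0],[-1,0,0,-0.3,0,0,0],[-1,0,0,0,0,0,0]]]'
```

```text
time: 3.25
ee_pos: [494.0, -5.1, 28.9]
ee_rot: [0.998, -0.062, -0.0, 0.0]
wrist_force: [0.5, -0.3, 0.2]
gripper_width: -0.2
```

```bash
python3 -m jog '[[[-1,0.3,0.22,-0.1,0,0,0.05],[-1,0.3,-0.035,0,0,0,0],[-1,0.3,-0.035,0,0,0,0],[-1,0.3,-0.035,0,0,0,0],[-1,0.3,-0.035,0,0,0,0],[-1,0.3,-0.035,0,0,0,0],[-1,0.3,-0.035,0,0,0,0]]]'; python3 - <<'E'
from meas import *
d=grab('wrist','w2'); s=env.get_state(); print(s['ee_pos'],toj(s['ee_pos']))
E
```

```text
time: 3.95
ee_pos: [547.5, -4.3, 26.3]
ee_rot: [0.998, -0.059, -0.0, -0.0]
wrist_force: [0.6, -0.3, -0.4]
gripper_width: 0.4
[548.85060722  -4.43950495  26.38836307] [-38.2294855   57.47288553]
```

View pics/w2.png

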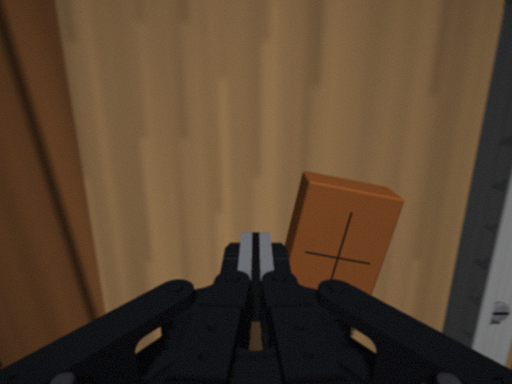

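```bash
python3 - <<'E'
from meas import *
d=load('w2'); s=env.get_state(); print('tcp px',proj(d,s['ee_pos']))
for q in [(304,173),(401,200),(337,258)]: print(toj(ray(d,*q,38)))
E
```

```text
tcp px [260.009936   247.58942269]
[-20.33405631  97.37154238]
[21.21439434 85.54453551]
[-3.94379467 58.18932583]
```

```bash
python3 -m jog '[[[-1,0.24,-0.028,0,0,0,0],[-1,0.24,-0.028,0,0,0,0],[-1,0.24,-0.028,0,0,0,0],[-1,0.24,-0.028,0,0,0,0],[-1,0.24,-0.028,0,0,0,0],[-1,0.2,-0.025,0,0,0,0],[-1,0.12,-0.014,0,0,0,0],[-1,0,0,0,0,0,0]]]'; python3 - <<'E'
from meas import *
d=grab('wrist','w3'); s=env.get_state(); print(s['ee_pos'],toj(s['ee_pos']),s['wrist_force'])
E
```

```text
time: 4.8
ee_pos: [585.3, -8.7, 26.3]
ee_rot: [0.998, -0.059, 0.0, -0.0]
wrist_force: [0.8, -0.9, 0.4]
gripper_width: -0.1
[584.92523498  -8.59839862  26.21627747] [-1.91592291 57.49122301] [ 0.12999099  0.02252467 -0.32576654]
```

View pics/w3.png

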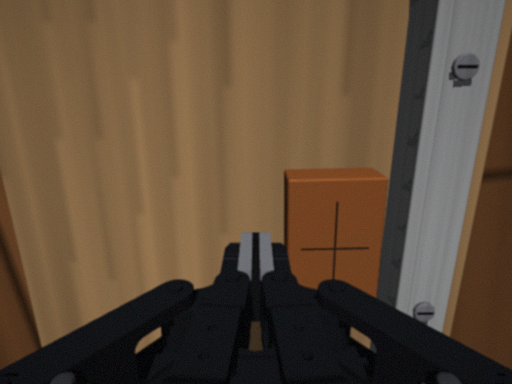

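The block is now almost parallel to the fence, with its right edge about 6 mm from the dark fence face. I'll press on in small steps and watch the force.

```bash
python3 -m jog '[[[-1,0.1,-0.012,0,0,0,0],[-1,0.1,-0.012,0,0,0,0],[-1,0.08,-0.01,0,0,0,0],[-1,0,0,0,0,0,0]]]'
python3 -m jog '[[[-1,0.06,-0.007,0,0,0,0],[-1,0,0,0,0,0,0]]]'
python3 - <<'E'
from meas import *
s=env.get_state(); print(s['ee_pos'],toj(s['ee_pos']),s['wrist_force'])
E
```

```text
time: 5.25
ee_pos: [592.2, -9.6, 26.3]
ee_rot: [0.998, -0.059, 0.0, -0.0]
wrist_force: [-0.2, -0.4, 0.2]
gripper_width: -0.3
time: 5.45
ee_pos: [593.4, -9.7, 26.3]
ee_rot: [0.998, -0.059, -0.0, -0.0]
wrist_force: [0.1, -0.0, -0.6]
gripper_width: -0.1
[593.41491644  -9.68520384  26.25616777] [ 6.6424193  57.38819062] [ 0.08677197 -0.03207592 -0.61873159]
```

```bash
python3 -m jog '[[[-1,0.06,-0.007,0,0,0,0],[-1,0.06,-0.007,0,0,0,0],[-1,0,0,0,0,0,0]]]'
python3 - <<'E'
from meas import *
d=grab('wrist','w4'); s=env.get_state(); print(s['ee_pos'],toj(s['ee_pos']),s['wrist_force'])
E
```

```text
time: 5.75
ee_pos: [593.7, -9.8, 25.7]
ee_rot: [0.998, -0.058, -0.003, 0.0]
wrist_force: [-8.7, 1.2, 4.5]
gripper_width: -0.5
[593.74834963  -9.74982536  25.71322368] [ 6.98107255 57.36235251] [-8.33478131  0.77337405  4.51635446]
```

View pics/w4.png

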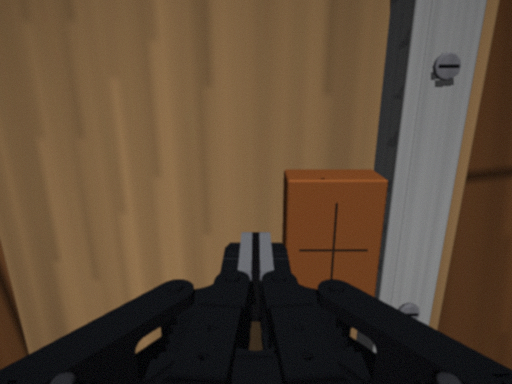

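Force reads 8 N and the right edge of the block meets the fence line with no gap, so it is flat on the fence. Now I'll go round behind its +y end.

```bash
python3 -m jog '[[[-1,-0.4,0.046,0,0,0,0],[-1,-0.4,0.046,0,0,0,0],[-1,0.08,0.7,0,0,0,0],[-1,0.115,0.99,0,0,0,0],[-1,0.07,0.6,0,0,0,0],[-1,0.6,-0.07,0,0,0,0],[-1,0.7,-0.08,0,0,0,0],[-1,0.7,-0.08,0,0,0,0],[-1,0,0,0,0,0,0]]]'
python3 - <<'E'
from meas import *
d=grab('wrist','w5'); s=env.get_state(); print(s['ee_pos'],toj(s['ee_pos']),s['wrist_force'])
E
```

```text
time: 6.7
ee_pos: [634.9, 43.3, 26.4]
ee_rot: [0.998, -0.059, 0.001, -0.0]
wrist_force: [-0.3, 0.6, -0.5]
gripper_width: 0.1
[633.31925498  43.64902379  26.13408577] [ 40.14690069 114.95854583] [-0.18674447 -0.29676296  0.03525292]
```

View pics/w5.png

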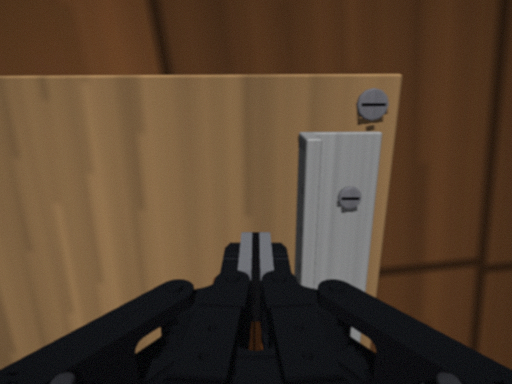

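```bash
python3 - <<'E'
from meas import *
a=env.get_image('top')['frame'][130:245,215:375]; b=env.get_image('side')['frame'][140:225,190:310]
a=cv2.resize(a,(640,460),interpolation=cv2.INTER_CUBIC); b=cv2.resize(b,(640,453),interpolation=cv2.INTER_CUBIC)
cv2.imwrite('pics/t5.png',a); cv2.imwrite('pics/s5.png',b)
E
```

```text
(no output)
```

View pics/t5.png

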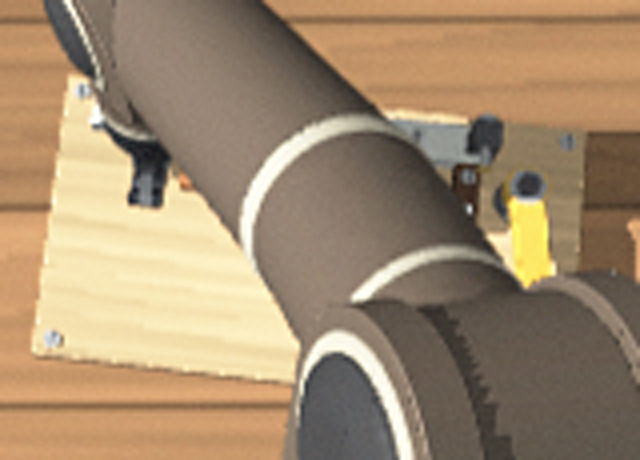

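View pics/s5.png

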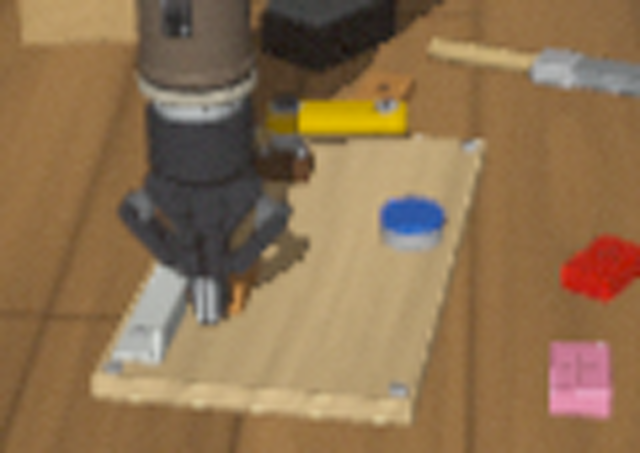

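```bash
python3 -m jog '[[[-1,-0.037,-0.318,0,0,0,0],[-1,-0.037,-0.318,0,0,0,0],[-1,-0.037,-0.318,0,0,0,0],[-1,-0.037,-0.318,0,0,0,0],[-1,-0.036,-0.318,0,0,0,0],[-1,-0.036,-0.318,0,0,0,0],[-1,-0.036,-0.318,0,0,0,0]]]'
python3 - <<'E'
from meas import *
s=env.get_state(); print(s['ee_pos'],toj(s['ee_pos']),s['wrist_force'])
b=env.get_image('side')['frame'][140:225,190:310]
cv2.imwrite('pics/s6.png',cv2.resize(b,(640,453),interpolation=cv2.INTER_CUBIC))
E
```

```text
time: 7.55
ee_pos: [626.5, -12.7, 26.3]
ee_rot: [0.998, -0.059, 0.0, -0.0]
wrist_force: [-0.8, -0.2, 0.4]
gripper_width: 0.2
[626.53347768 -12.67008952  26.30490146] [39.88449246 58.2327101 ] [-0.83458003 -0.22694606  0.44949456]
```

View pics/s6.png

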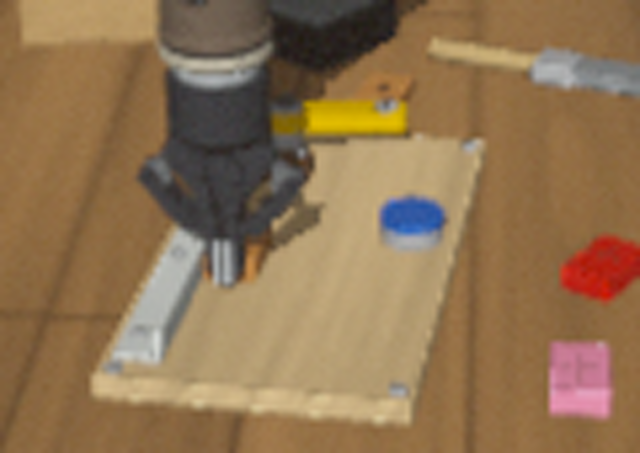

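The block shows on both sides of the finger and sits at the fence, so I'll continue.

```bash
python3 -m jog '[[[-1,-0.036,-0.318,0,0,0,0],[-1,-0.036,-0.318,0,0,0,0],[-1,-0.036,-0.318,0,0,0,0],[-1,-0.036,-0.318,0,0,0,0],[-1,-0.036,-0.318,0,0,0,0],[-1,0,0,0,0,0,0]]]'
python3 - <<'E'
from meas import *
s=env.get_state(); print(s['ee_pos'],toj(s['ee_pos']),s['wrist_force'])
b=env.get_image('side')['frame'][140:225,190:310]
cv2.imwrite('pics/s7.png',cv2.resize(b,(640,453),interpolation=cv2.INTER_CUBIC))
b=env.get_image('top')['frame'][130:245,215:375]
cv2.imwrite('pics/t7.png',cv2.resize(b,(640,460),interpolation=cv2.INTER_CUBIC))
E
```

```text
time: 8.2
ee_pos: [621.9, -53.7, 26.1]
ee_rot: [0.998, -0.06, -0.0, 0.001]
wrist_force: [0.2, 0.1, 0.4]
gripper_width: -0.0
[621.87177429 -53.70698309  26.13619532] [39.97416181 16.93198283] [0.19018792 0.11582263 0.40531452]
```

View pics/s7.png

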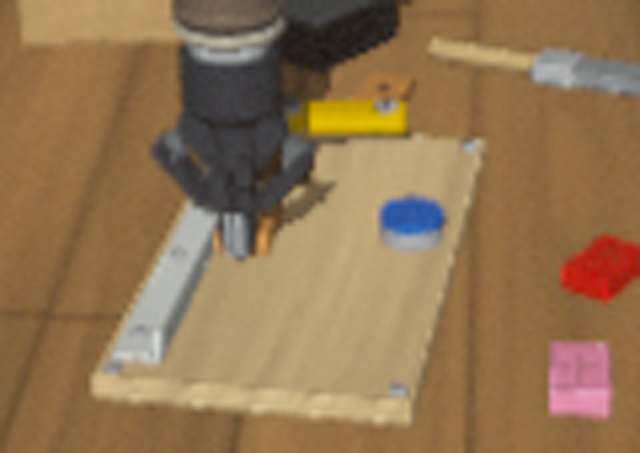

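View pics/t7.png

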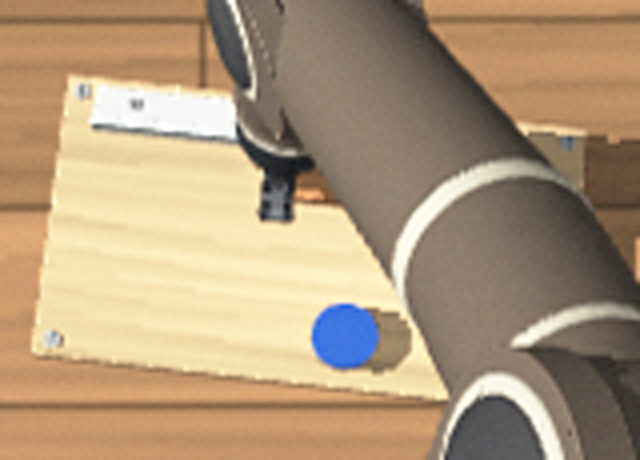

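```bash
python3 - <<'E'
from meas import *
d=grab('top','t8')
H,S,V=cv2.split(cv2.cvtColor(d['frame'],cv2.COLOR_BGR2HSV))
for u in range(286,303):
    col=[ (v,int(S[v,u]),int(H[v,u]),int(V[v,u])) for v in range(174,188)]
    vs=[v for v,s,h,w in col if h<=15 and s>115 and w>110]
    if vs: print(u,vs[0],vs[-1],toj(ray(d,u,vs[-1]+.5,38)).round(1))
E
```

```text
288 178 179 [17.6  4.4]
289 174 179 [17.9  1.3]
290 174 179 [18.3 -1.8]
291 174 179 [18.6 -4.9]
292 174 180 [15.8 -8.4]
293 174 179 [ 19.3 -11.2]
294 174 180 [ 16.5 -14.6]
295 175 180 [ 16.8 -17.7]
296 176 179 [ 20.4 -20.5]
297 178 180 [ 17.5 -23.9]
298 179 180 [ 17.9 -27. ]
```

The block's outer edge sits at jig x≈18 (42 mm from the fence) and is parallel, so it's still on the fence. I'll push on.

```bash
python3 -m jog '[[[-1,-0.036,-0.318,0,0,0,0],[-1,-0.036,-0.318,0,0,0,0],[-1,-0.036,-0.318,0,0,0,0],[-1,-0.036,-0.318,0,0,0,0],[-1,-0.036,-0.318,0,0,0,0],[-1,-0.036,-0.318,0,0,0,0],[-1,-0.02,-0.2,0,0,0,0],[-1,-0.01,-0.1,0,0,0,0],[-1,0,0,0,0,0,0]]]'
python3 - <<'E'
from meas import *
s=env.get_state(); print(s['ee_pos'],toj(s['ee_pos']),s['wrist_force'])
E
python3 -m jog '[[[-1,-0.01,-0.08,0,0,0,0],[-1,-0.01,-0.06,0,0,0,0],[-1,0,0,0,0,0,0]]]'
python3 - <<'E'
from meas import *
s=env.get_state(); print(s['ee_pos'],toj(s['ee_pos']),s['wrist_force'])
E
```

```text
time: 9.25
ee_pos: [615.9, -107.3, 26.3]
ee_rot: [0.998, -0.059, -0.0, 0.0]
wrist_force: [0.0, 0.1, 0.4]
gripper_width: 0.2
[ 615.8811708  -107.28188598   26.26037224] [ 40.18598561 -36.97639017] [0.02441383 0.11331503 0.41433774]
time: 9.55
ee_pos: [615.5, -110.4, 26.3]
ee_rot: [0.998, -0.059, 0.0, 0.0]
wrist_force: [-0.9, -0.1, -0.7]
gripper_width: 0.1
[ 615.46225544 -110.37375165   26.317522  ] [ 40.12550488 -40.09591986] [-0.92688492 -0.11993997 -0.72898296]
```

```bash
python3 -m jog '[[[-1,-0.008,-0.08,0,0,0,0],[-1,-0.006,-0.06,0,0,0,0],[-1,0,0,0,0,0,0]]]'
python3 -m jog '[[[-1,-0.006,-0.06,0,0,0,0],[-1,0,0,0,0,0,0]]]'
python3 - <<'E'
from meas import *
s=env.get_state(); print(s['ee_pos'],toj(s['ee_pos']),s['wrist_force'])
E
```

```text
time: 9.85
ee_pos: [615.1, -114.2, 26.3]
ee_rot: [0.998, -0.059, 0.0, 0.0]
wrist_force: [1.2, 0.8, 0.0]
gripper_width: 0.1
time: 10.05
ee_pos: [614.9, -115.2, 26.3]
ee_rot: [0.998, -0.059, -0.0, -0.0]
wrist_force: [-0.6, 0.6, 0.5]
gripper_width: -0.0
[ 614.89247838 -115.1548604    26.26706735] [ 40.10947563 -44.91083313] [-0.59873114  0.55048612  0.54443508]
```

```bash
python3 -m jog '[[[-1,-0.006,-0.06,0,0,0,0],[-1,-0.004,-0.04,0,0,0,0],[-1,0,0,0,0,0,0]]]'
python3 -m jog '[[[-1,-0.006,-0.06,0,0,0,0],[-1,0,0,0,0,0,0]]]'
python3 - <<'E'
from meas import *
s=env.get_state(); print(s['ee_pos'],toj(s['ee_pos']),s['wrist_force'])
b=env.get_image('side')['frame'][140:225,190:310]
cv2.imwrite('pics/s9.png',cv2.resize(b,(640,453),interpolation=cv2.INTER_CUBIC))
E
```

```text
time: 10.35
ee_pos: [614.8, -115.3, 26.3]
ee_rot: [0.998, -0.058, -0.0, -0.001]
wrist_force: [-1.1, 6.4, 0.5]
gripper_width: -0.3
time: 10.55
ee_pos: [614.8, -115.3, 26.4]
ee_rot: [0.998, -0.057, 0.0, -0.002]
wrist_force: [-0.6, 10.1, -0.5]
gripper_width: -0.3
[ 614.78856397 -115.338982     26.36201455] [ 40.02743029 -45.10568572] [-0.61707531 10.07677959 -0.52955024]
```

View pics/s9.png

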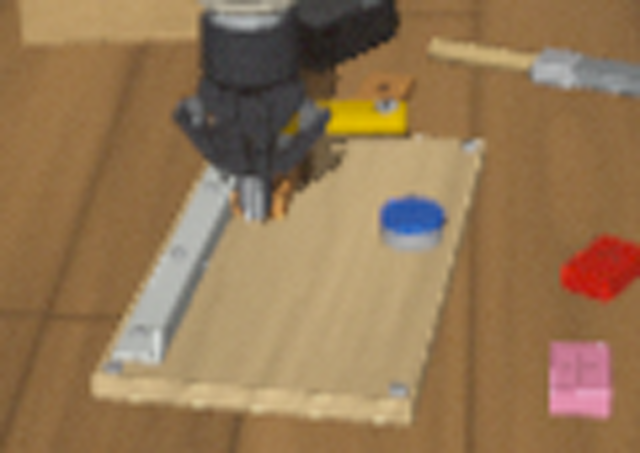

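Force reaches 10 N at TCP y=-45, exactly where the stop should bring it. I'll back off and check.

```bash
python3 -m jog '[[[-1,0.06,0.5,0,0,0,0],[-1,-0.5,0.3,0.8,0,0,0],[-1,-1,0.15,1,0,0,0],[-1,-1,0.13,1,0,0,0],[-1,-1,0.11,1,0,0,0],[-1,0,0,0,0,0,0]]]'
python3 - <<'E'
from meas import *
s=env.get_state(); print(s['ee_pos'],toj(s['ee_pos']),s['wrist_force'])
d=grab('wrist','w10'); d=grab('top','t10')
cv2.imwrite('pics/t10z.png',cv2.resize(d['frame'][130:245,215:375],(640,460),interpolation=cv2.INTER_CUBIC))
E
```

```text
time: 11.2
ee_pos: [527.7, -89.6, 124.3]
ee_rot: [0.998, -0.058, 0.002, 0.001]
wrist_force: [0.8, -0.4, -0.3]
gripper_width: 0.1
[527.72510928 -89.63677847 124.28838023] [-49.41460616 -29.58890375] [ 0.79644797 -0.35605057 -0.26879494]
```

View pics/w10.png

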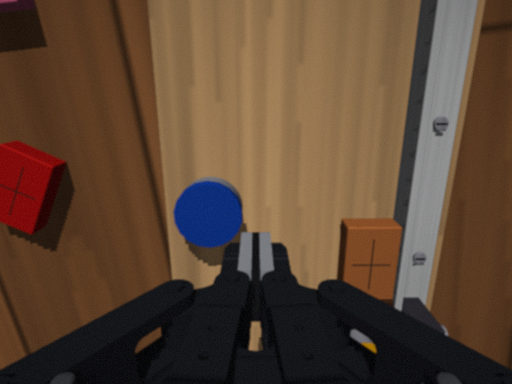

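View pics/t10z.png

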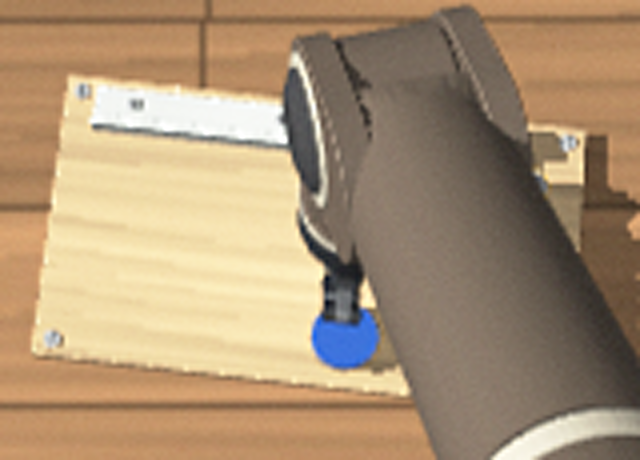

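```bash
python3 - <<'E'
from meas import *
d=load('w10')
for q in [(342,226),(400,227),(393,299),(340,280),(372,265)]: print(q,toj(ray(d,*q,38))-[60,-120])
fr=d['frame'].astype(int)
# left/right edges of block top
for v in (240,255,270,285):
    r=fr[v,:,0].astype(int)
    H,S,V=cv2.split(cv2.cvtColor(d['frame'],cv2.COLOR_BGR2HSV))
    us=[u for u in range(325,415) if H[v,u]<=14 and S[v,u]>150 ]
    if us: print(v,us[0],us[-1],(toj(ray(d,us[0],v,38))-[60,-120]).round(1),(toj(ray(d,us[-1]+1,v,38))-[60,-120]).round(1))
E
```

```text
(342, 226) [-44.37812197  64.20376282]
(400, 227) [-0.22939423 63.27446984]
(393, 299) [ 2.17423836 -0.39716339]
(340, 280) [-42.42582584  17.44356025]
(372, 265) [-18.18705236  30.86678172]
240 341 399 [-44.3  52.6] [ 1.2 52.4]
255 340 397 [-44.1  39.7] [ 1.2 39.6]
270 339 395 [-43.9  26.5] [ 1.3 26.4]
285 352 393 [-32.4  12.8] [ 1.4 12.7]
```

Block centre reads (-21, 32) mm from the corner, square, so it's home. Now I'll go to the far side of the bush arm.

```bash
python3 -m jog '[[[-1,-0.06,-0.98,0,0,0,0],[-1,-0.06,-0.98,0,0,0,0],[-1,-0.06,-0.98,0,0,0,0],[-1,-0.06,-0.98,0,0,0,0],[-1,-0.06,-0.98,0,0,0,0],[-1,-0.06,-0.98,0,0,0,0],[-1,-0.06,-0.98,0,0,0,0],[-1,-0.06,-0.98,0,0,0,0],[-1,0,0,0,0,0,0]]]'
python3 - <<'E'
from meas import *
s=env.get_state(); print(s['ee_pos'],toj(s['ee_pos']),s['wrist_force'])
d=grab('wrist','w11')
E
```

```text
time: 12.2
ee_pos: [515.8, -290.2, 119.5]
ee_rot: [0.998, -0.061, -0.001, 0.001]
wrist_force: [-0.3, -1.1, 0.1]
gripper_width: -0.2
[ 515.76611171 -290.23887525  119.45577638] [ -38.21918166 -230.23506327] [-0.31888043 -1.05903502  0.13150427]
```

View pics/w11.png

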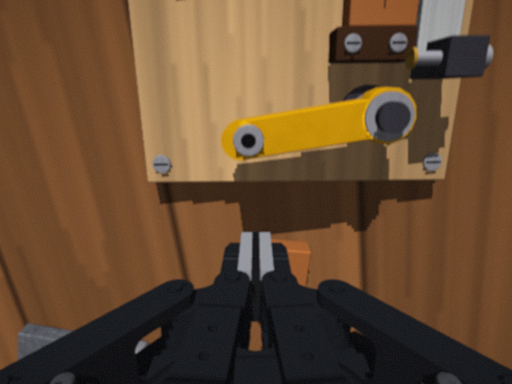

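```bash
python3 - <<'E'
from meas import *
d=load('w11'); p=toj(ray(d,248,140,66)); v=p-[39,-173]; print('bush',p,np.hypot(*v),np.arctan2(-v[0],v[1]))
piv=np.array([39,-173.]); q=None; r=82; o=24
cur=np.array([515.8,-290.2])
for a in [1.76,1.55,1.35,1.15,.95,.75,.55,.4,.3,.2,.1,.05,0]:
    c=piv+r*np.array([-np.sin(a),np.cos(a)])-o*np.array([np.cos(a),np.sin(a)])
    w=tow(*c); print(a,c.round(1),w.round(1),'step',((w-cur)/25).round(2)); cur=w
E
```

```text
bush [ -43.30160994 -186.20740507] 83.35460723621823 1.7299153403522904
1.76 [ -37. -212.] [ 519.1 -272.3] step [0.13 0.72]
1.55 [ -43.5 -195.3] [ 514.6 -254.9] step [-0.18  0.69]
1.35 [ -46.3 -178.5] [ 513.7 -237.9] step [-0.03  0.68]
1.15 [ -45.7 -161.4] [ 516.3 -221. ] step [0.1  0.67]
0.95 [ -41.7 -144.8] [ 522.2 -205. ] step [0.23 0.64]
0.75 [ -34.5 -129.4] [ 531.1 -190.5] step [0.36 0.58]
0.55 [ -24.3 -115.6] [ 542.8 -178. ] step [0.47 0.5 ]
0.4 [ -15.  -106.8] [ 553.  -170.3] step [0.41 0.31]
0.3 [  -8.2 -101.8] [ 560.4 -166.1] step [0.3  0.17]
0.2 [ -0.8 -97.4] [ 568.2 -162.6] step [0.31 0.14]
0.1 [  6.9 -93.8] [ 576.3 -159.9] step [0.32 0.11]
0.05 [ 10.9 -92.3] [ 580.5 -158.9] step [0.17 0.04]
0 [ 15. -91.] [ 584.6 -158. ] step [0.17 0.03]
```

```bash
python3 -m jog '[[[-1,0,0,-1,0,0,0],[-1,0,0,-1,0,0,0],[-1,0,0,-0.8,0,0,0],[-1,0,0,-0.06,0,0,0],[-1,0.07,0.36,0,0,0,0],[-1,0.07,0.36,0,0,0,0]]]'
python3 -m jog '[[[-1,-0.09,0.35,0,0,0,0],[-1,-0.09,0.35,0,0,0,0],[-1,-0.02,0.34,0,0,0,0],[-1,-0.02,0.34,0,0,0,0],[-1,0.05,0.34,0,0,0,0],[-1,0.05,0.34,0,0,0,0],[-1,0,0,0,0,0,0]]]'
python3 - <<'E'
from meas import *
s=env.get_state(); print(s['ee_pos'],toj(s['ee_pos']),s['wrist_force'])
d=grab('wrist','w12')
E
```

```text
time: 12.85
ee_pos: [521.0, -266.6, 50.6]
ee_rot: [0.998, -0.058, 0.001, 0.0]
wrist_force: [-0.8, -0.5, 0.4]
gripper_width: -0.2
time: 13.55
ee_pos: [517.4, -214.2, 49.8]
ee_rot: [0.998, -0.058, 0.0, -0.0]
wrist_force: [0.0, 0.1, 0.2]
gripper_width: 0.1
[ 517.43868939 -214.18455653   49.84105841] [ -45.30615148 -154.49318733] [0.02162344 0.07053622 0.21832077]
```

View pics/w12.png

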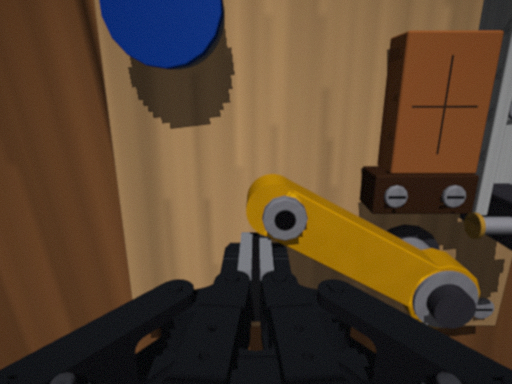

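The arm is following, with the bush at (286,219), and the block stays in the corner against the stop. Next: the rest of the arc.

```bash
python3 -m jog '[[[-1,0.19,0.37,0,0,0,0],[-1,0.18,0.29,0,0,0,0],[-1,0.18,0.29,0,0,0,0],[-1,0.23,0.25,0,0,0,0],[-1,0.23,0.25,0,0,0,0],[-1,0.2,0.15,0,0,0,0],[-1,0.2,0.15,0,0,0,0],[-1,0,0,0,0,0,0]]]'
python3 - <<'E'
from meas import *
s=env.get_state(); print(s['ee_pos'],toj(s['ee_pos']),s['wrist_force'])
d=grab('wrist','w13')
E
```

```text
time: 14.4
ee_pos: [553.2, -171.4, 49.8]
ee_rot: [0.998, -0.058, 0.0, -0.0]
wrist_force: [-0.7, -0.2, -0.7]
gripper_width: -0.2
[ 553.22930139 -171.35810726   49.83128032] [ -14.67939204 -107.83405884] [-0.73111387 -0.17126139 -0.72527791]
```

View pics/w13.png

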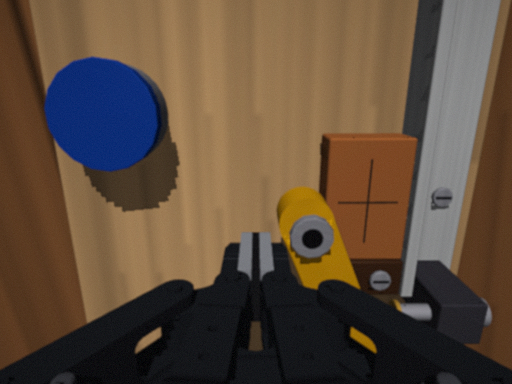

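```bash
python3 -m jog '[[[-1,0.3,0.2,0,0,0,0],[-1,0.31,0.15,0,0,0,0],[-1,0.25,0.09,0,0,0,0],[-1,0.17,0.04,0,0,0,0],[-1,0,0,0,0,0,0]]]'
python3 -m jog '[[[-1,0.12,0,0,0,0,0],[-1,0.08,-0.01,0,0,0,0],[-1,0,0,0,0,0,0]]]'
python3 - <<'E'
from meas import *
s=env.get_state(); print(s['ee_pos'],toj(s['ee_pos']),s['wrist_force'])
E
```

```text
time: 14.95
ee_pos: [579.0, -159.7, 49.8]
ee_rot: [0.998, -0.058, 0.0, -0.0]
wrist_force: [0.3, -0.4, 0.1]
gripper_width: 0.0
time: 15.25
ee_pos: [583.2, -160.5, 49.8]
ee_rot: [0.998, -0.059, 0.0, -0.0]
wrist_force: [-0.1, -0.8, -0.6]
gripper_width: 0.1
[ 583.23356656 -160.53750201   49.75783511] [ 13.88102675 -93.63392137] [-0.05988304 -0.83034311 -0.62340535]
```

```bash
python3 -m jog '[[[-1,0.08,-0.01,0,0,0,0],[-1,0.05,-0.005,0,0,0,0],[-1,0,0,0,0,0,0]]]'
python3 -m jog '[[[-1,0.05,-0.005,0,0,0,0],[-1,0.05,-0.005,0,0,0,0],[-1,0,0,0,0,0,0]]]'
python3 - <<'E'
from meas import *
s=env.get_state(); print(s['ee_pos'],toj(s['ee_pos']),s['wrist_force'])
d=grab('wrist','w14')
E
```

```text
time: 15.55
ee_pos: [585.5, -160.9, 49.6]
ee_rot: [0.998, -0.059, -0.001, 0.0]
wrist_force: [-4.9, 0.9, 1.8]
gripper_width: -0.1
time: 15.85
ee_pos: [585.8, -160.9, 49.5]
ee_rot: [0.998, -0.059, -0.003, 0.0]
wrist_force: [-11.4, 2.9, 8.8]
gripper_width: 0.3
[ 585.84631602 -160.9078393    49.45627672] [ 16.51903266 -93.7012587 ] [-11.35149216   2.85018988   8.83899315]
```

View pics/w14.png

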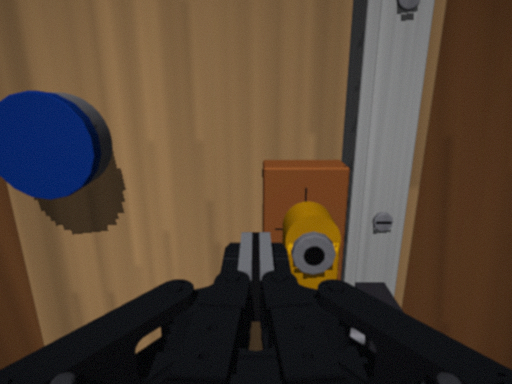

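Force rises to 11 N with no further motion, and the arm sits over the block, so it's on its stop. I'll retreat straight in -x, then up, and check.

```bash
python3 -m jog '[[[-1,-0.4,0.046,0,0,0,0],[-1,-0.8,0.09,0,0,0,0],[-1,-0.8,0.09,0.3,0,0,0],[-1,-0.9,0,1,0,0,0],[-1,-0.9,-0.5,1,0,0,0],[-1,-0.9,-1,1,0,0,0],[-1,-0.9,-1,1,0,0,0],[-1,-0.9,-1,1,0,0,0],[-1,-0.5,-1,0,0,0,0],[-1,-0.5,-1,0,0,0,0]]]'
python3 -m jog '[[[-1,-0.4,-1,0,0,0,0],[-1,-0.4,-1,0,0,0,0],[-1,-0.4,-1,0,0,0,0],[-1,-0.4,-1,0,0,0,0],[-1,0,0,0,0,0,0],[-1,0,0,0,0,0,0]]]'
python3 - <<'E'
from meas import *
s=env.get_state(); print(s['ee_pos'],toj(s['ee_pos']),s['wrist_force'])
d=grab('top','t15')
cv2.imwrite('pics/t15z.png',cv2.resize(d['frame'][130:245,215:410],(780,460),interpolation=cv2.INTER_CUBIC))
grab('wrist','w15')
E
```

```text
time: 16.9
ee_pos: [401.2, -295.0, 183.8]
ee_rot: [0.998, -0.059, 0.002, 0.002]
wrist_force: [0.9, 0.0, 0.3]
gripper_width: -0.4
time: 17.5
ee_pos: [361.3, -393.5, 182.4]
ee_rot: [0.998, -0.059, 0.0, 0.0]
wrist_force: [0.6, -0.2, -0.5]
gripper_width: -0.0
[ 361.26712887 -393.48701436  182.35676363] [-179.81610198 -350.56970533] [ 0.61803728 -0.15968588 -0.45329464]
```

View pics/t15z.png

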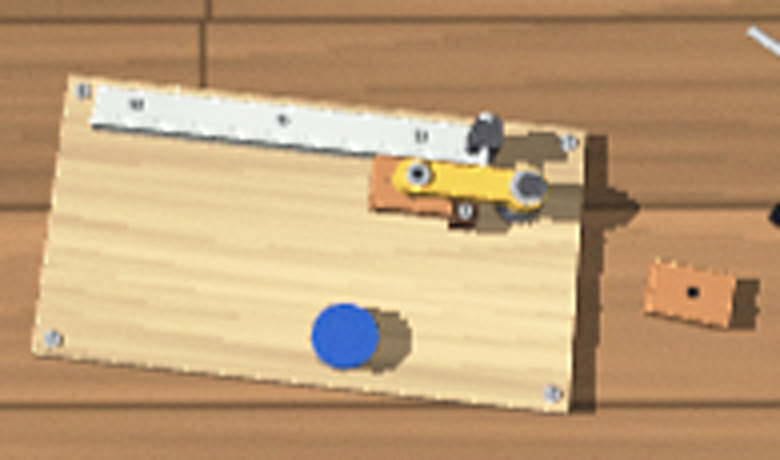

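```bash
python3 - <<'E'
from meas import *
d=load('t15'); S=lambda x,y:(215+(x+.5)/4-.5,130+(y+.5)/4-.5)
b=toj(ray(d,*S(418,174),57)); p=toj(ray(d,*S(526,185),71)); v=b-[39,-173]; w=b-p
print('bush',b,'expect',(39,-88),'ang',np.arctan2(-v[0],v[1]),'meas piv',p,np.arctan2(-w[0],w[1]))
for q in [(374,155),(369,208),(447,215)]: print(toj(ray(d,*S(*q),38))-[60,-120])
e=(0,2*np.arctan2(0,1))
E
```

```text
bush [ 43.50322882 -88.59450512] expect (39, -88) ang -0.053301782544534465 meas piv [  39.86855799 -169.57360029] -0.04485395884876429
[ 0.78818525 64.9939187 ]
[-42.63777878  65.06842001]
[-41.42874373   4.06357763]
```

The overhead view shows the arm along the fence over the block: bush at (418,174), block in the corner, tin and spare unmoved. With the bush top's true height (66 mm, where I had used 57), its angle is within about 0.02 rad of home.

```bash
python3 - <<'E'
from meas import *
d=load('t15'); b=toj(ray(d,215+418.5/4-.5,130+174.5/4-.5,66)); v=b-[39,-173]; print(b,np.hypot(*v),np.arctan2(-v[0],v[1]))
print(env.get_state()['wrist_force']); env.finish_job()
E
```

```text
[ 40.81479763 -87.59374573] 85.42553341228324 -0.021245804334101687
[ 0.6396218   0.2569429  -0.79359042]
the job is handed in; nothing more can be done
```

The job is handed in at about 17.5 s. The block is in the corner against the fence and the end stop, and the bush arm is home on its stop screw. I used only the shut fingertips and did not grip or lift anything.

**Fence:** I pushed the block flat against the fence about where it lay. The force was 8 N at contact, and the wrist view showed no gap.

**Corner:** I slid it along the fence until it met the stop, where the force rose to 10 N with no further motion. Midway, its outer edge was 42 mm from the fence and parallel to it.

**Bush arm:** I swung it round until the force rose to 11 N with no further motion.

**Last checks:**
- **Block:** before the arm came over it, the wrist view put its centre at about (-21, +32) mm from the corner and square. The last overhead view puts its far end at 65 mm (64 mm is ideal), which is within the 2 mm calibration.
- **Arm angle:** the overhead view gives -0.02 rad. A first estimate of -0.05 rad used too low a height for the bush top, and I corrected it.
- **Surroundings:** the tin and the spare beside the jig look unmoved in the overhead view. I did not measure the other items again, but the robot did not go near them. It finished clear of everything, with the force reading near zero.

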